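# Ready the jeweller's bench lathe for a new brass blank

## Robot

A 7-joint arm with a two-finger parallel gripper is mounted at the origin on the work surface. World frame = base frame: x ahead of the robot, y to its left, z up, the work surface at z = 0. Lengths are in m, angles in rad, forces in N, time in s.
With the tool pointing down it reaches from about 0.4 to 0.875 m from the base axis. Payload 19.3 kg.
Tool frame: the origin (TCP) lies on the centre line of the jaws, within the pads' length; the fingertips stand 19 mm ahead of it and the grasp point (between the pads) is the TCP (bot.nose_length is the distance from the TCP to the fingertips, in m); y points along the fingers, z is the direction in which the jaws open and shut, and the axes are right-handed (so a half turn about y gives the same grasp; the last joint's range is limited). The gripper opens to 85 mm and grips with 20 to 120 N. Pads are 22 mm wide; open, the fingers measure 114 mm over their backs; the gripper's body (76 mm by 85 mm) begins 54 mm behind the grasp point. The pads swing forward as they close: fully open they stand 13 mm farther back than shut.
Start: joints at [-1.254, 0.521, -0.036, 1.599, 0.021, 1.021, -0.113], TCP at [0.236, 0.579, 0.25] pointing down, gripper open.
Joint ranges: [-2.91, 2.91], [-0.3, 2.13], [-1.5, 1.42], [0.17, 2.43], [-1.26, 4.41], [0.16, 1.93], [-2.52, 2.52]. Speed limits (rad/s): [1.89, 1.89, 2.39, 2.39, 3.01, 3.01, 3.01].

## Interface

Orientations are given as [roll, pitch, yaw] about the fixed x, y, z axes, in that order (R = Rz(yaw) Ry(pitch) Rx(roll)).
In Python, from workcell import observe, cams, workorder, bot gives the robot as it stands. The module is installed in compiled form; this text tells all that it offers.
- The arm moves only by the tool apply_moves, never from a script. Its arguments are lists of equal length, an entry for each row: "jaw": the opening, from -1 (shut) to 1 (fully open), so that 0 is half open; "translation": the shift along the world's x, y, z in m, a list of three; "angular": the turn, a rotation vector about the world's x, y, z in degrees, a list of three. In form: {"jaw": [jaw, ...], "translation": [[x, y, z], ...], "angular": [[ax, ay, az], ...]}. A call has 1 to 5 rows; each row is the pose to reach, as a shift and turn from the pose commanded when the call began; what a row does not reach only later rows make up. A row lasts 1/10 s, in which the tool goes at most 50 mm and 8.59 degrees, less where a joint would pass 70% of its speed; a pose out of reach is approached as far as the arm can. A call with a gripper value outside its range is refused whole. The fingers move at their own pace and stop on an object; "newtons" is the grip in N (left out, the last holds). Time passes only in rows, so rows that repeat a pose let the fingers close. It gives the time, the measured TCP pose, the force and the opening at its end, in the units of the state.
- observe(): the state, without advancing time (a new reading comes with each control period).
- cams.grab_frame(name): name is "side" or "top"; returns a dict with "pixels" (420x560x3 uint8, red, green, blue), "mtx" (3x3 intrinsics, pixels), "R" (3x3) and "t" (3): a world point X has camera coordinates R X + t. Camera axes: x right, y down, z forward; pixel columns grow to the right and rows downward; lengths in m; the calibration is good to about 2 mm. A picture is of the moment at which its call begins. There is no depth.
- workorder.job_done(): hands the job in, once; it reports no verdict.
The state is a dict: "clock": time; "qpos": joint angles; "qd": joint speeds; "joint_efforts": joint torques, N m; "position": TCP position; "tool_rot": TCP orientation; "force": force on the tool from outside, world axes, zero at the start; "moment": the same for the moment, N m; "grip_width": finger opening in m.
Only numpy, scipy, OpenCV 4.12 (cv2) and the standard library are available. Lean on these libraries where they do the work, as an engineer would, in place of code of your own. Each camera call takes 0.05 s, during which the arm holds its last target. There are 200 camera calls.

## Task

Get the bench lathe ready for a new brass blank. First gather every brass offcut from the bench into the chip tray and slide the tray, with its handle towards you, fully home and flush into the bay under the lathe, because the tray has to be in place before brass goes near the lathe. Then snap the blank forward out of its two spring clips, lay it in the lathe's two V rests and slide the tailstock up until both ends of the blank sit firmly in the two cup centres; leave the soldering brick, jar, hammer and bangle where they are.

Things in the scene. Friction and masses are not known exactly. Their poses are not given: they have to be found in the camera images.
- lathe: fixed green bench lathe, plinth 120 (x) by 320 (y) by 50 mm high, x = -60 to 60. Origin: on the bench under the plinth's middle; +x to its back, front towards the robot; +y along the bed to the headstock. Bed 50 mm wide, top z = 72 mm. Headstock 60 mm wide, y = 83 to 158, top z = 154 mm. Dark motor behind, x = 45 to 105, up to z = 115 mm
- lathe_centre (a point): middle of the blank's place between centres, on the centre line: lathe frame (0, 8, 122) mm, axes as the lathe. Headstock cup mouth at y = +53 mm; cups 20 mm across, hole 11 mm across, 12 mm deep. Two V rests, 10 mm thick, at y = -40 and +26 mm, 25 mm wide at the top (z = 3 mm); a blank in them lies 0.8 mm low. To clear both cups lay it down with its middle at about y = -12 mm
- bay_mouth (a point): middle of the tray bay's mouth in the plinth's front, at bench level: lathe frame (-60, 0, 0) mm, axes as the lathe. The bay is 146 mm wide, 38 mm high under the deck, its floor is the bench, walls parallel to x, back stop 100 mm in. Steel guide plates, 30 mm high, flare out from the mouth's edges to 166 mm apart 22 mm in front of it
- tailstock (a joint): tailstock position along the bed, m: 0 = fully back, growing towards the headstock (+y), end 0.045; about 5 N friction, stays where left. Its cup mouth lies at y = -86 mm from lathe_centre at 0; it presses the blank's end, with the other end home in the headstock cup, at about 0.033
- tailstock_top (a point): middle of the top face of the green tailstock block (moves with it), axes as the lathe. The block is 36 mm wide (x) by 40 mm (y) and 78 mm high, free to grip across x from above; it lies 28 mm above the centre line, and its cup centre sticks out 24 mm from the block towards the headstock
- tray: loose aluminium chip tray, 100 (x) by 140 (y) by 28 mm high, 3 mm walls and floor, 0.3 kg. Origin: underside, middle. Black handle block 14 mm wide (y), z = 4 to 28 mm, on its -x side, x = -50 to -86 mm. The +x side enters the bay first; home, it meets the back stop, front wall flush with the plinth's front, origin at lathe x = -10 mm, 3 mm play either side
- stand: fixed wooden clip stand, base 80 x 120 mm, 12 mm high, two upright steel posts at y = -38 and +38 mm (12 mm thick), x = 13 to 22 mm behind the blank, up to z = 95 mm. Origin: on the bench under the blank's place. Its front, where the clips open, looks along -x
- clip_centre (a point): middle of the blank's place in the clips: stand frame (0, 0, 85) mm, axes as the stand. Two sprung steel C clips, 10 mm wide, at y = -38 and +38 mm hold the blank, mouths to -x, a jaw above and a jaw below; it snaps out forward (-x) at roughly 10 to 20 N and is clear of the jaws after 15 mm
- blank: loose round brass bar, 14 mm across and 120 mm long with 60 degree pointed ends (each point 9.5 mm long, included in the 120), 0.155 kg. Origin: its middle, on the axis; y = its axis (either end may go to the headstock); x and z may turn about it
- offcut1: loose brass offcut, may be absent (None): square bar end, 38 mm long, 14 mm wide and high. Origin: underside, middle; x = its length, z up
- offcut2: loose brass offcut, may be absent (None): square bar end, 30 mm long, 16 mm wide and high. Origin: underside, middle; x = its length, z up
- offcut3: loose brass offcut, may be absent (None): channel end, 36 mm long, 18 mm wide, 14 mm high, open side up. Origin: underside, middle; x = its length, z up
- offcut4: loose brass offcut, may be absent (None): channel end, 30 mm long, 18 mm wide, 14 mm high, open side up. Origin: underside, middle; x = its length, z up
- offcut5: loose brass offcut, may be absent (None): piece of a bangle, a flat arc about 36 mm long, 10 mm wide in the middle, 12 mm high, its ends bent about 4 mm towards -y. Origin: underside, middle; x = its length, z up
- brick: loose white soldering brick, 100 x 60 x 25 mm, bystander. Origin: underside, middle
- jar: loose amber jar, 52 mm across, 75 mm high, bystander. Origin: underside, middle
- hammer: loose hammer lying on the bench, 220 mm long, bystander
- bangle: loose copper bangle lying flat, 68 mm across, 8 mm high, bystander. Origin: underside, middle

How it is judged:
On the way, in this order (a step that is already met when the one before it is completed fails the run):
1. every offcut lies in the chip tray, the tray still out of its bay (x of offcut1 in the frame of tray between -0.05 and 0.05 m and y of offcut1 in the frame of tray between -0.07 and 0.07 m and z of offcut1 in the frame of tray between -0.01 and 0.03 m and x of offcut2 in the frame of tray between -0.05 and 0.05 m and y of offcut2 in the frame of tray between -0.07 and 0.07 m and z of offcut2 in the frame of tray between -0.01 and 0.03 m and x of offcut3 in the frame of tray between -0.05 and 0.05 m and y of offcut3 in the frame of tray between -0.07 and 0.07 m and z of offcut3 in the frame of tray between -0.01 and 0.03 m and x of offcut4 in the frame of tray between -0.05 and 0.05 m and y of offcut4 in the frame of tray between -0.07 and 0.07 m and z of offcut4 in the frame of tray between -0.01 and 0.03 m and x of offcut5 in the frame of tray between -0.05 and 0.05 m and y of offcut5 in the frame of tray between -0.07 and 0.07 m and z of offcut5 in the frame of tray between -0.01 and 0.03 m and x of tray in the frame of lathe below -0.05 m), for 0.2 s.
2. the tray with the offcuts is fully home in the bay (x of offcut1 in the frame of tray between -0.05 and 0.05 m and y of offcut1 in the frame of tray between -0.07 and 0.07 m and z of offcut1 in the frame of tray between -0.01 and 0.03 m and x of offcut2 in the frame of tray between -0.05 and 0.05 m and y of offcut2 in the frame of tray between -0.07 and 0.07 m and z of offcut2 in the frame of tray between -0.01 and 0.03 m and x of offcut3 in the frame of tray between -0.05 and 0.05 m and y of offcut3 in the frame of tray between -0.07 and 0.07 m and z of offcut3 in the frame of tray between -0.01 and 0.03 m and x of offcut4 in the frame of tray between -0.05 and 0.05 m and y of offcut4 in the frame of tray between -0.07 and 0.07 m and z of offcut4 in the frame of tray between -0.01 and 0.03 m and x of offcut5 in the frame of tray between -0.05 and 0.05 m and y of offcut5 in the frame of tray between -0.07 and 0.07 m and z of offcut5 in the frame of tray between -0.01 and 0.03 m and x of tray in the frame of lathe between -0.0145 and -0.005 m and y of tray in the frame of lathe between -0.006 and 0.006 m and angle between the x axis of tray and the x axis of lathe, either way round below 0.06 rad and height (world z) of tray below 0.006 m), for 0.2 s.
3. the blank has come forward out of its clips (x of blank in the frame of clip_centre between -0.12 and -0.01 m and y of blank in the frame of clip_centre between -0.05 and 0.05 m and z of blank in the frame of clip_centre between -0.04 and 0.08 m).
4. the blank is held between the two centres (x of blank in the frame of lathe_centre between -0.003 and 0.003 m and z of blank in the frame of lathe_centre between -0.003 and 0.003 m and y of blank in the frame of lathe_centre between -0.004 and 0.004 m and angle between the y axis of blank and the y axis of lathe, either way round below 0.03 rad and value of joint tailstock above 0.032 m), for 0.2 s.
At the end, for the whole second after the job is handed in: Offcuts in the tray; tray home: lathe-frame x -14.5 to -5 mm, within 6 mm of the bay's middle line, 0.06 rad; blank's middle within 3 mm across and 4 mm along of lathe_centre, parallel to the bed within 0.03 rad, tailstock beyond 0.032 m; tray and blank at rest (all of step 2 and all of step 4 and linear speed of each of tray, blank below 0.01 m/s); the robot touches nothing.
It fails at once if the brick is moved by more than 25 mm (distance of brick from where it was at the start of the episode above 0.025 m).
It fails at once if the jar is moved by more than 25 mm (distance of jar from where it was at the start of the episode above 0.025 m).
It fails at once if the hammer is moved by more than 25 mm (distance of hammer from where it was at the start of the episode above 0.025 m).
It fails at once if the bangle is moved by more than 25 mm (distance of bangle from where it was at the start of the episode above 0.025 m).
Of offcut1, offcut2, offcut3, offcut4, offcut5 only 3 to 5 are there at a start; the rules pass over those that are not, and their reading is None.
At some moment in a run one of offcut1, offcut2, offcut3, offcut4, offcut5 may be knocked a few centimetres aside while the robot is not near it.
It also fails if it takes over 208 s, if anything falls off the work surface, if the arm or the gripper's body presses on something with over 40 N, if the wrist force passes 120 N, or if a joint passes its speed limit or range.

## Working session

There is one attempt and no reset: what is moved stays moved. The work goes in short steps, Python scripts to look and compute and a tool call to move; the robot and the scene stay as the last step left them, time stands still between calls to the robot, and variables do not carry over. Pictures are saved under pics/ and viewed, about 12 in all and at most 16, crops included, and the job is handed in when it is done.

Besides the shell and the picture viewer there is one more tool, called after "Call:" in YAML: its name, and indented under it one key for each argument. apply_moves: Moves the arm, as the interface text tells. Its arguments: {"type":"object","properties":{"jaw":{"type":"array"},"translation":{"type":"array"},"angular":{"type":"array"},"newtons":{"type":"number"}},"required":["jaw","translation","angular"]}

```bash
mkdir -p pics
cat > h.py <<'E'
import numpy as np, cv2
from workcell import observe, cams, workorder, bot
def grab(n,save=None):
    f=cams.grab_frame(n)
    if save: cv2.imwrite('pics/'+save+'.png',cv2.cvtColor(f['pixels'],cv2.COLOR_RGB2BGR))
    return f
def ray(f,u,v,z):
    d=f['R'].T@np.linalg.inv(f['mtx'])@np.array([u,v,1.]); c=-f['R'].T@f['t']
    return c+d*(z-c[2])/d[2]
def proj(f,X):
    p=f['mtx']@(f['R']@np.asarray(X,float)+f['t']); return p[:2]/p[2]
def tri(f,a,g,b):
    A=[];B=[]
    for F,(u,v) in((f,a),(g,b)):
        d=F['R'].T@np.linalg.inv(F['mtx'])@np.array([u,v,1.]);d/=np.linalg.norm(d);c=-F['R'].T@F['t']
        P=np.eye(3)-np.outer(d,d);A.append(P);B.append(P@c)
    return np.linalg.solve(A[0]+A[1],B[0]+B[1])
E
python3 - <<'E'
from h import *
for n in('top','side'):
    f=grab(n,n+'0'); c=-f['R'].T@f['t']; print(n,c,f['R'][2],f['mtx'][0,0])
print(observe())
E
```

```text
top [0.32691799 0.02355985 1.0972669 ] [ 0.1492928  -0.00692124 -0.98876881] 450.14516056111574
side [0.24788196 0.9403649  0.98852643] [ 0.15997996 -0.72884897 -0.66572186] 497.56604445900257
{'clock': 0.1, 'qpos': array([-1.25419625,  0.52194796, -0.03634645,  1.59993051,  0.02115527,
        1.02109103, -0.11281197]), 'qd': array([-0.00141987, -0.00096953,  0.00011767, -0.00155187, -0.00074626,
        0.00019523,  0.00033903]), 'joint_efforts': array([ 4.33310604e-03, -9.28485632e+01,  1.98433846e+00, -3.70537770e+01,
        1.81656011e-02,  5.44511480e-03, -6.18542367e-05]), 'position': array([0.23567213, 0.57856977, 0.2497944 ]), 'tool_rot': array([-1.57179083e+00, -2.11583146e-05, -3.86830282e-01]), 'force': array([ 0.7665221 ,  0.40821093, -0.33341401]), 'moment': array([-0.01536093,  0.0265109 , -0.01671265]), 'grip_width': 0.0852794152811766}
```

View pics/top0.png

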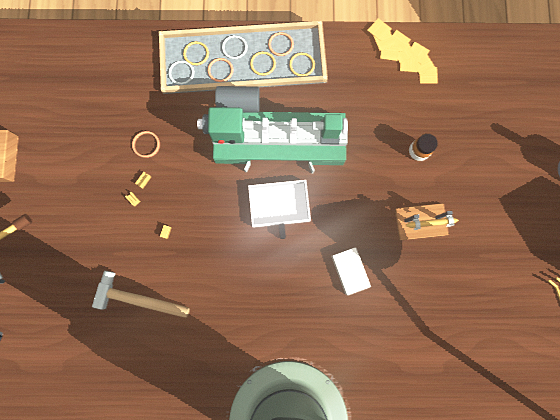

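View pics/side0.png

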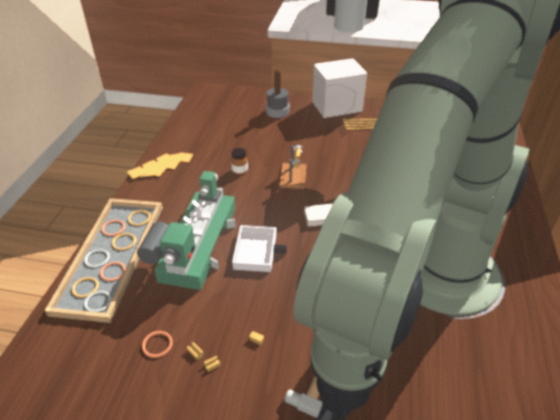

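The top view shows offcuts at about (143,180), (132,199) and (165,231), the tray at (280,203) with its handle towards the robot, the lathe at (280,135) and the stand at (427,221). The bangle is at (145,144), the hammer at (140,295), the brick at (351,271) and the jar at (423,147). I'll zoom in next.

Run:
```python
import cv2,numpy as np
a=cv2.imread('pics/top0.png')
A=cv2.resize(a[160:250,115:190],None,fx=5,fy=5,interpolation=cv2.INTER_CUBIC)
B=cv2.resize(a[190:250,385:470],None,fx=4.5,fy=4.5,interpolation=cv2.INTER_CUBIC)
c=np.zeros((450+290,800,3),np.uint8)[:600]
c[:450,:375]=A; c[:270,390:390+B.shape[1]]=B
C=cv2.resize(a[170:240,240:320],None,fx=4.5,fy=4.5,interpolation=cv2.INTER_CUBIC);c[275:275+315,390:750]=C
cv2.imwrite('pics/z1.png',c)
a=cv2.imread('pics/side0.png')
c=np.zeros((600,800,3),np.uint8)
A=cv2.resize(a[325:385,130:280],None,fx=4,fy=4,interpolation=cv2.INTER_CUBIC);c[:240,:600]=A
B=cv2.resize(a[135:195,265:330],None,fx=5,fy=5,interpolation=cv2.INTER_CUBIC);c[250:550,:325]=B
C=cv2.resize(a[160:290,145:290],None,fx=2.6,fy=2.6,interpolation=cv2.INTER_CUBIC);c[250:588,335:335+377]=C
cv2.imwrite('pics/z2.png',c)
```

```text
(no output)
```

View pics/z1.png

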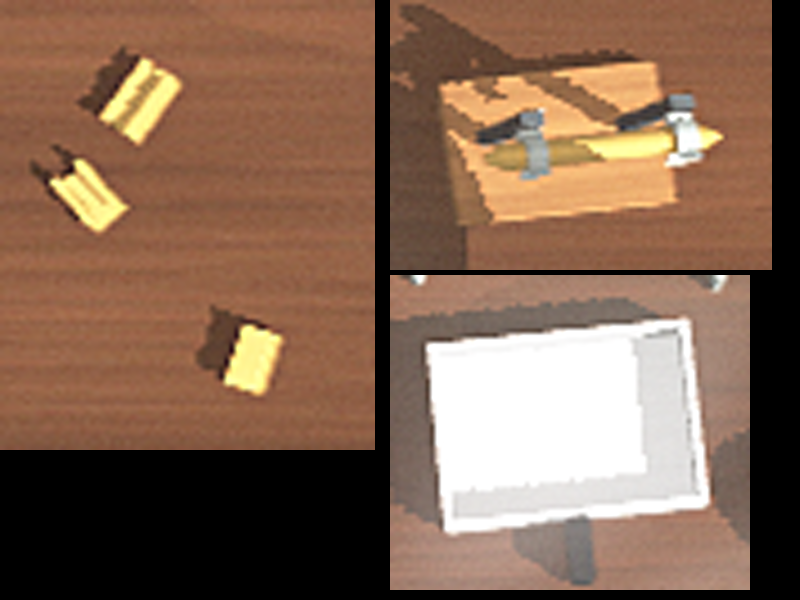

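View pics/z2.png

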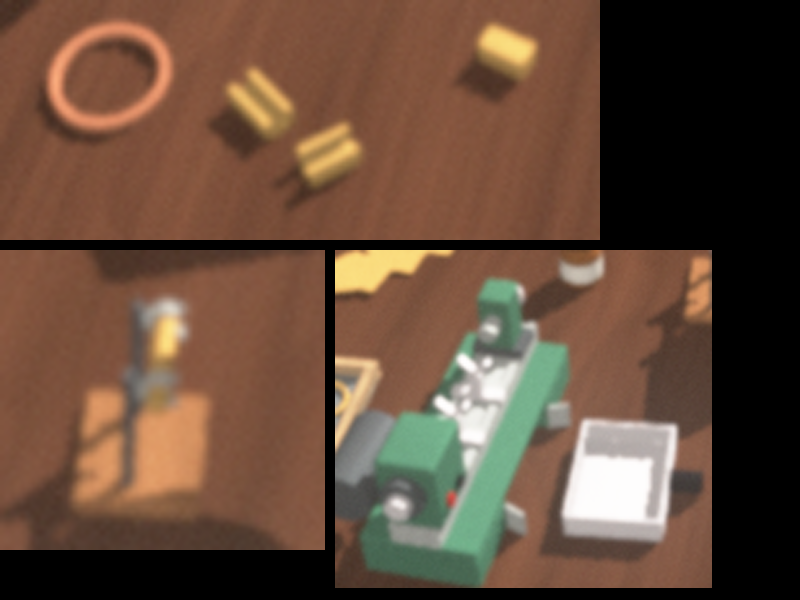

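The pieces visible are two channel offcuts and one square one, and the tray is empty just in front of the bay, turned a few degrees. The stand's blank runs roughly along y. Now I'll measure.

```bash
cat > m.py <<'E'
from h import *
def rects(f,mask,z,amin=30,roi=None):
    m=mask.astype(np.uint8)
    if roi: 
        k=np.zeros_like(m);x0,y0,x1,y1=roi;k[y0:y1,x0:x1]=1;m=m*k
    out=[]
    for c in cv2.findContours(m,cv2.RETR_EXTERNAL,cv2.CHAIN_APPROX_NONE)[0]:
        if cv2.contourArea(c)<amin: continue
        h=cv2.convexHull(c).reshape(-1,2)
        P=np.array([ray(f,u,v,z)[:2] for u,v in h])
        (cx,cy),(w,hh),a=cv2.minAreaRect((P*1000).astype(np.float32))
        if w<hh: w,hh,a=hh,w,a+90
        out.append((cx,cy,w,hh,(a+90)%180-90,cv2.contourArea(c)))
    return out
def hsv(f): return cv2.cvtColor(f['pixels'],cv2.COLOR_RGB2HSV).astype(int)
def brass(f): h=hsv(f); return (h[...,0]>17)&(h[...,0]<36)&(h[...,1]>70)&(h[...,2]>110)
E
python3 - <<'E'
from m import *
f=grab('top');h=hsv(f)
pr=lambda n,R:[print(n,*np.round(r,1)) for r in R]
pr('offcut z14',rects(f,brass(f),.014,15,(60,100,400,280)))
pr('tray z28',rects(f,(h[...,1]<60)&(h[...,2]>130),.028,300,(235,170,325,240)))
pr('blank z85',rects(f,brass(f),.085,15,(395,190,480,250)))
pr('base z12',rects(f,(h[...,0]>5)&(h[...,0]<17)&(h[...,2]>170),.012,100,(385,190,470,250)))
g=(h[...,0]>60)&(h[...,0]<90)&(h[...,1]>80)&(h[...,2]>40)
pr('green z50',rects(f,g,.05,50,(180,80,380,180)))
pr('brick',rects(f,(h[...,1]<60)&(h[...,2]>150),.025,300,(325,240,380,300)))
print(ray(f,145,144,.008),ray(f,105,290,.02),ray(f,425,145,.075))
cv2.imwrite('pics/z3.png',cv2.resize(cv2.cvtColor(f['pixels'],cv2.COLOR_RGB2BGR)[75:185,185:365],None,fx=4.4,fy=4.4,interpolation=cv2.INTER_CUBIC))
E
```

```text
offcut z14 437.8 297.0 29.2 18.5 -15.9 77.0
offcut z14 517.2 380.7 35.2 18.6 46.2 83.5
offcut z14 565.2 357.5 35.1 23.3 -33.1 116.5
tray z28 493.8 21.5 143.5 131.4 -83.8 2562.5
blank z85 449.8 -275.7 20.6 11.4 -89.6 32.5
blank z85 455.4 -329.1 65.6 13.3 -83.3 127.0
base z12 442.8 -326.3 123.4 46.7 84.2 422.0
base z12 486.3 -310.6 97.0 28.8 77.2 160.5
base z12 497.2 -357.7 50.9 24.8 -89.6 132.0
green z50 624.7 23.5 317.1 44.5 -89.6 1828.0
green z50 695.7 -92.7 82.8 60.6 -89.5 362.5
green z50 695.3 131.9 128.1 88.2 -89.5 1101.5
brick 346.1 -148.7 99.6 61.2 20.1 1034.5
[0.6572023  0.35852203 0.008     ] [0.29797834 0.43058226 0.02      ] [ 0.63968031 -0.31983857  0.075     ]
```

View pics/z3.png

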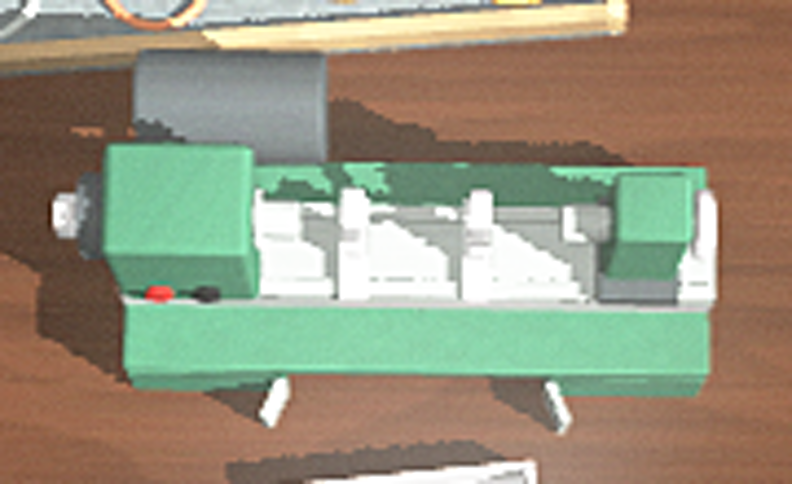

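The lathe view shows the plinth top's front edge at zoom row ~372, from column 128 to 710. It also shows the headstock top (107–253, 145–254), the tailstock top (615–692, 174–240), two V rests and two guide plates. I'll use those corners.

Run:
```python
from m import *
f=grab('top');s=grab('side','s1')
def Z(zx,zy,z,n=''): 
    p=ray(f,185+(zx+.5)/4.4-.5,75+(zy+.5)/4.4-.5,z)*1000; print(n,p.round(1)); return p
Z(126,374,50,'x') if 0 else None
for n,zx,zy,z in [('plinthFL',126,373,.05),('plinthFR',710,375,.05),('plinthBR',706,166,.05),('HS a',105,144,.154),('HS b',252,146,.154),('HS c',254,255,.154),('HS d',112,254,.154),
 ('TS a',617,174,.15),('TS b',692,174,.15),('TS c',688,241,.15),('TS d',613,241,.15),('guideL tip',265,425,.0),('guideR tip',563,431,.0),
 ('V1 tip top',354,188,.125),('V2 tip top',480,188,.125),('cup T end',565,222,.122)]: Z(zx,zy,z,n)
h=hsv(f)
# blank axis endpoints & clip posts
m=brass(f);ys,xs=np.nonzero(m[190:250,395:480]);print('brass px',xs.min()+395,xs.max()+395)
for x in sorted(set(xs))[::6]: print(x+395,(ys[xs==x]+190).min(),(ys[xs==x]+190).max(),end=' | ')
hs=hsv(s)
cv2.imwrite('pics/z4.png',np.hstack([cv2.resize(cv2.cvtColor(F['pixels'],cv2.COLOR_RGB2BGR)[r[0]:r[0]+70,r[1]:r[1]+60],(400,466),interpolation=cv2.INTER_CUBIC) for F,r in((s,(138,265)),)]+[cv2.resize(cv2.cvtColor(f['pixels'],cv2.COLOR_RGB2BGR)[195:245,395:465],(400*466//466,466*400//466)[0:1]+(466,),interpolation=cv2.INTER_CUBIC)]))
```

```text
plinthFL [607.7 180.9  50. ]
plinthFR [ 609.  -136.8   50. ]
plinthBR [ 728.1 -136.5   50. ]
HS a [697.1 179.  154. ]
HS b [696.7 105.8 154. ]
HS c [640.3 103.8 154. ]
HS d [640.3 173.9 154. ]
TS a [685.2 -76.6 150. ]
TS b [ 685.5 -114.1  150. ]
TS c [ 650.6 -111.6  150. ]
TS d [650.3 -74.3 150. ]
guideL tip [591.4 108.8   0. ]
guideR tip [589.1 -60.4   0. ]
V1 tip top [686.   55.7 125. ]
V2 tip top [686.6  -8.9 125. ]
cup T end [669.8 -52.6 122. ]
brass px 401 458
401 221 221 | 410 222 227 | 419 218 218 | 425 221 225 | 431 217 224 | 437 219 224 | 443 219 224 | 453 218 218 |
```

View pics/z4.png

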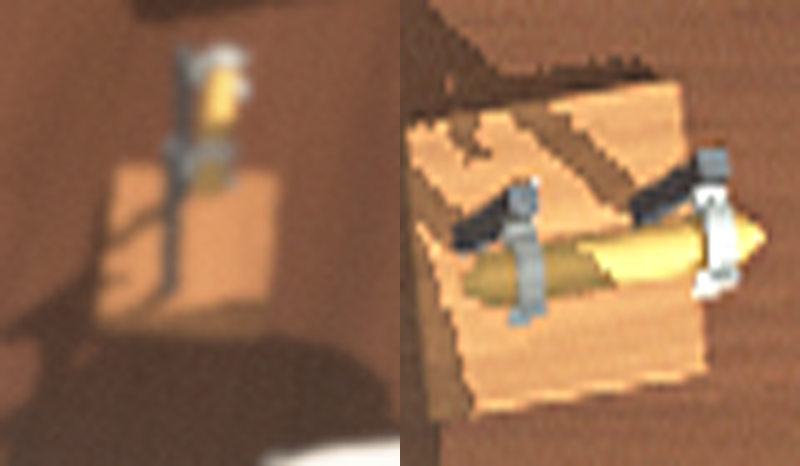

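The close-ups show the blank held in two clips with its mouths facing the robot, its tips at panel (462,285) and (767,237), and the posts behind it. The base front edge runs from (478,410) to (705,368).

Run:
```python
from m import *
f=grab('top');s=grab('side')
def T(zx,zy): return 395+(zx-400+.5)*70/400-.5,195+(zy+.5)*50/466-.5
def S(zx,zy): return 265+(zx+.5)*60/400-.5,138+(zy+.5)*70/466-.5
P={}
for n,a,z in [('tipL',(462,285),.085),('tipR',(767,237),.085),('bFL',(478,412),.012),('bFR',(706,370),.012),('bBR',(683,84),.012),('bBL',(407,124),.012),('postLa',(511,198),.095),('postLb',(537,198),.095),('postRa',(700,160),.095),('postRb',(727,160),.095)]:
    P[n]=ray(f,*T(*a),z)*1000; print(n,P[n].round(1))
ang=lambda a,b:np.degrees(np.arctan2(*( (P[a]-P[b])[[0,1]]*[-1,1])))
print('yaw',ang('tipL','tipR'),ang('bFL','bFR'),ang('bBL','bBR'),ang('postLa','postRa'),'len',np.linalg.norm(P['tipL']-P['tipR']),'mid',(P['tipL']+P['tipR'])/2)
m=(P['tipL']+P['tipR'])/2
print('side proj of tips',proj(s,P['tipL']/1000),proj(s,P['tipR']/1000))
# tray refined
h=hsv(f);m=((h[...,1]<60)&(h[...,2]>130)).astype(np.uint8);m[:170]=0;m[240:]=0;m[:,:235]=0;m[:,325:]=0
c=max(cv2.findContours(m,0,1)[0],key=cv2.contourArea);q=cv2.approxPolyDP(c,6,True).reshape(-1,2);print([(tuple(u),(ray(f,*u,.028)*1000).round(1)[:2]) for u in q])
# handle dark block
k=(h[...,2]<50);k[:222]=0;k[245:]=0;k[:,:270]=0;k[:,292:]=0;ys,xs=np.nonzero(k);print('handle',xs.min(),xs.max(),ys.min(),ys.max(),ray(f,xs.mean(),ys.mean(),.028)*1000)
b=brass(s).astype(np.uint8);b[:325]=0;b[:,:130]=0;b[:,290:]=0;b[390:]=0
for c in cv2.findContours(b,0,1)[0]:
    if cv2.contourArea(c)>20: M=cv2.moments(c);p=(M['m10']/M['m00'],M['m01']/M['m00']);print('side offcut',np.round(p,1),(ray(s,*p,.007)*1000).round(1))
```

```text
tipL [ 448.3 -264.1   85. ]
tipR [ 460.8 -386.2   85. ]
bFL [ 423.8 -290.5   12. ]
bFR [ 435.4 -387.9   12. ]
bBR [ 510.8 -381.7   12. ]
bBL [ 499.4 -262.8   12. ]
postLa [ 468.4 -281.4   95. ]
postLb [ 468.4 -291.6   95. ]
postRa [ 478.1 -356.6   95. ]
postRb [ 478.2 -367.3   95. ]
yaw 5.883421020104526 6.768303675122001 5.500226148318661 7.41926042099932 len 122.71603482790282 mid [ 454.54294244 -325.12693902   85.        ]
side proj of tips [295.28775908 166.67127911] [298.15829086 144.00233833]
[((np.int32(306), np.int32(180)), array([563.8, -42.2])), ((np.int32(248), np.int32(185)), array([550.4,  98.3])), ((np.int32(252), np.int32(227)), array([448.2,  87.1])), ((np.int32(277), np.int32(236)), array([427. ,  27.2])), ((np.int32(280), np.int32(223)), array([458.3,  20.3])), ((np.int32(309), np.int32(221)), array([463.6, -49.2]))]Traceback (most recent call last):
  File "<stdin>", line 16, in <module>
    return umr_minimum(a, axis, None, out, keepdims, initial, where)
ValueError: zero-size array to reduction operation minimum which has no identity
```

Call:
apply_moves:
  jaw: [0,0,0,0,0]
  translation:
    - [0.033,-0.022,-0.013]
    - [0.066,-0.044,-0.026]
    - [0.099,-0.066,-0.039]
    - [0.132,-0.088,-0.052]
    - [0.165,-0.11,-0.065]
  angular:
    - [0,0,-2]
    - [0,0,-4]
    - [0,0,-6]
    - [0,0,-8]
    - [0,0,-10.8]
  newtons: 40

```text
clock: 0.85
position: [0.402, 0.4678, 0.1849]
tool_rot: [-1.571, -0.0, -0.577]
force: [0.1, 0.9, -0.3]
grip_width: 0.0429
```

Call:
apply_moves:
  jaw: [0,0,0,0,0]
  translation:
    - [0.033,-0.022,-0.013]
    - [0.066,-0.044,-0.026]
    - [0.099,-0.066,-0.039]
    - [0.132,-0.088,-0.052]
    - [0.165,-0.11,-0.065]
  angular:
    - [0,0,0]
    - [0,0,0]
    - [0,0,0]
    - [0,0,0]
    - [0,0,0]

```text
clock: 1.35
position: [0.567, 0.3578, 0.1198]
tool_rot: [-1.571, 0.0, -0.575]
force: [0.6, 0.7, 0.1]
grip_width: 0.0424
```

Call:
apply_moves:
  jaw: [0,0,0,-1,-1]
  translation:
    - [-0.001,0.001,-0.035]
    - [-0.001,0.001,-0.07]
    - [-0.001,0.001,-0.096]
    - [-0.001,0.001,-0.096]
    - [-0.001,0.001,-0.096]
  angular:
    - [0,0,0]
    - [0,0,0]
    - [0,0,0]
    - [0,0,0]
    - [0,0,0]

```text
clock: 1.85
position: [0.5649, 0.3599, 0.0248]
tool_rot: [-1.571, -0.0, -0.575]
force: [0.4, -0.1, 0.3]
grip_width: 0.0165
```

Call:
apply_moves:
  jaw: [-1,-1,-1,-1]
  translation:
    - [0,0,0]
    - [0,0,0.03]
    - [0,0,0.06]
    - [0,0,0.096]
  angular:
    - [0,0,0]
    - [0,0,0]
    - [0,0,0]
    - [0,0,0]

```text
clock: 2.25
position: [0.5648, 0.3599, 0.1226]
tool_rot: [-1.57, -0.0, -0.575]
force: [0.6, 0.2, -1.0]
grip_width: 0.0167
```

Call:
apply_moves:
  jaw: [-1,-1,-1,-1,-1]
  translation:
    - [-0.009,-0.042,0]
    - [-0.018,-0.084,0]
    - [-0.027,-0.126,0]
    - [-0.036,-0.168,0]
    - [-0.045,-0.21,0]
  angular:
    - [0,0,-7.5]
    - [0,0,-15]
    - [0,0,-22.5]
    - [0,0,-30]
    - [0,0,-37.5]

```text
clock: 2.75
position: [0.5199, 0.1486, 0.1221]
tool_rot: [-1.568, 0.001, -1.235]
force: [0.7, 0.1, 0.1]
grip_width: 0.0164
```

Call:
apply_moves:
  jaw: [-1,-1,-1,-1,-1]
  translation:
    - [-0.009,-0.042,0]
    - [-0.0175,-0.085,0]
    - [-0.0175,-0.085,-0.04]
    - [-0.0175,-0.085,-0.08]
    - [-0.0175,-0.085,-0.092]
  angular:
    - [0,0,-7.5]
    - [0,0,-14.5]
    - [0,0,-14.5]
    - [0,0,-14.5]
    - [0,0,-14.5]

```text
clock: 3.25
position: [0.5017, 0.0648, 0.027]
tool_rot: [-1.572, 0.0, -1.483]
force: [-3.7, -0.7, 45.9]
grip_width: 0.0167
```

Call:
apply_moves:
  jaw: [-1,0,0,0]
  translation:
    - [0,0,0]
    - [0,0,0]
    - [0,0,0.04]
    - [0,0,0.09]
  angular:
    - [0,0,0]
    - [0,0,0]
    - [0,0,0]
    - [0,0,0]

```text
clock: 3.65
position: [0.5017, 0.0648, 0.1195]
tool_rot: [-1.573, -0.0, -1.483]
force: [0.7, 0.3, 1.0]
grip_width: 0.0428
```

Run:
```python
from m import *
f=grab('top','t2');s=grab('side','s2')
for r in rects(f,brass(f),.014,15,(60,100,400,280)): print(np.round(r,1))
```

```text
[437.8 297.   29.2  18.5 -15.9  75.5]
[517.2 380.7  35.2  18.6  46.2  82. ]
```

Call:
apply_moves:
  jaw: [0,0,0,0,0]
  translation:
    - [0.002,0.04,0]
    - [0.004,0.08,0]
    - [0.006,0.12,0]
    - [0.008,0.16,0]
    - [0.01,0.2,0]
  angular:
    - [0,0,-6]
    - [0,0,-12]
    - [0,0,-18]
    - [0,0,-24]
    - [0,0,-30]

```text
clock: 4.25
position: [0.5124, 0.2672, 0.1199]
tool_rot: [-1.57, 0.002, -2.01]
force: [0.4, 0.5, -0.4]
grip_width: 0.0424
```

Call:
apply_moves:
  jaw: [0,0,0,0,0]
  translation:
    - [0.002,0.04,0]
    - [0.004,0.08,0]
    - [0.006,0.118,0]
    - [0.006,0.118,-0.04]
    - [0.006,0.118,-0.06]
  angular:
    - [0,0,-6]
    - [0,0,-12]
    - [0,0,-18.8]
    - [0,0,-18.8]
    - [0,0,-18.8]

```text
clock: 4.75
position: [0.517, 0.3847, 0.0574]
tool_rot: [-1.572, 0.0, -2.332]
force: [-0.2, -0.7, -1.2]
grip_width: 0.0428
```

Run:
```python
from m import *
f=grab('top','t3')
for r in rects(f,brass(f),.014,10,(60,100,400,280)): print(np.round(r,1))
o=observe();print(o['position'],o['tool_rot'])
a=cv2.cvtColor(f['pixels'],cv2.COLOR_RGB2BGR)
cv2.imwrite('pics/z5.png',cv2.resize(a[120:260,60:330],None,fx=2.9,fy=2.9,interpolation=cv2.INTER_CUBIC))
```

```text
[437.8 297.2  29.6  18.9 -14.2  78.5]
[502.7  63.2  31.8  17.3 -89.6  57.5]
[517.1 381.1  33.4  18.7  41.3  82. ]
[0.51629349 0.38319933 0.05502161] [-1.5717227  -0.00319365 -2.33273784]
```

View pics/z5.png

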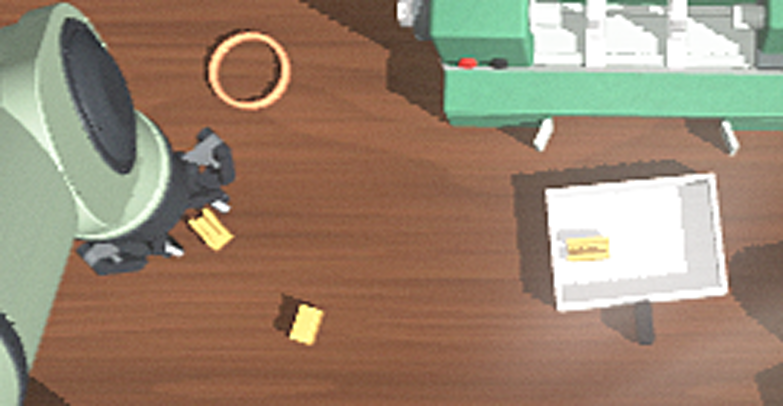

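The long channel lies in the tray at (587,248) in the crop, and the open gripper straddles the second channel at (212,230). I'll grip it and place it in the tray's middle.

Call:
apply_moves:
  jaw: [0,-1,-1,-1,-1]
  translation:
    - [0,0,-0.033]
    - [0,0,-0.033]
    - [0,0,-0.033]
    - [0,0,0.01]
    - [0,0,0.05]
  angular:
    - [0,0,0]
    - [0,0,0]
    - [0,0,0]
    - [0,0,0]
    - [0,0,0]

```text
clock: 5.3
position: [0.5185, 0.3826, 0.1113]
tool_rot: [-1.571, 0.001, -2.335]
force: [0.4, 0.7, 0.4]
grip_width: 0.0164
```

Call:
apply_moves:
  jaw: [-1,-1,-1,-1,-1]
  translation:
    - [-0.001,-0.042,0]
    - [-0.002,-0.084,0]
    - [-0.003,-0.126,0]
    - [-0.004,-0.168,0]
    - [-0.005,-0.21,0]
  angular:
    - [0,0,5.5]
    - [0,0,11]
    - [0,0,16.5]
    - [0,0,22]
    - [0,0,27.5]

```text
clock: 5.8
position: [0.5138, 0.1713, 0.1107]
tool_rot: [-1.569, 0.002, -1.851]
force: [2.0, -0.7, -0.8]
grip_width: 0.0166
```

Call:
apply_moves:
  jaw: [-1,-1,-1,-1,-1]
  translation:
    - [-0.001,-0.042,0]
    - [-0.003,-0.084,0]
    - [-0.005,-0.126,0]
    - [-0.006,-0.151,0]
    - [-0.006,-0.151,-0.04]
  angular:
    - [0,0,5.5]
    - [0,0,11]
    - [0,0,16.5]
    - [0,0,21]
    - [0,0,21]

```text
clock: 6.3
position: [0.5107, 0.0176, 0.0735]
tool_rot: [-1.561, -0.001, -1.491]
force: [1.2, 1.2, -3.0]
grip_width: 0.0161
```

Call:
apply_moves:
  jaw: [-1,-1,0,0,0]
  translation:
    - [0,0,-0.035]
    - [0,0,-0.035]
    - [0,0,-0.035]
    - [0,0,0.01]
    - [0,0,0.05]
  angular:
    - [0,0,0]
    - [0,0,0]
    - [0,0,0]
    - [0,0,0]
    - [0,0,0]

```text
clock: 6.8
position: [0.5075, 0.0216, 0.1217]
tool_rot: [-1.57, -0.0, -1.488]
force: [0.5, 0.1, 0.1]
grip_width: 0.043
```

Run:
```python
from m import *
f=grab('top','t4')
for r in rects(f,brass(f),.014,10,(60,100,400,280)): print(np.round(r,1))
o=observe();print(o['position'],o['tool_rot'])
```

```text
[438.  297.8  29.2  18.5 -16.1  75. ]
[0.50999515 0.02164801 0.12750703] [-1.56245889e+00  7.52864522e-04 -1.48918228e+00]
```

Call:
apply_moves:
  jaw: [0,0,0,0,0]
  translation:
    - [-0.008,0.031,0]
    - [-0.016,0.062,0]
    - [-0.024,0.093,0]
    - [-0.032,0.124,0]
    - [-0.04,0.155,0]
  angular:
    - [0,0,7.7]
    - [0,0,15.4]
    - [0,0,23.1]
    - [0,0,30.8]
    - [0,0,38.5]

```text
clock: 7.35
position: [0.4678, 0.1783, 0.1212]
tool_rot: [-1.568, -0.002, -0.811]
force: [1.0, -0.1, 0.5]
grip_width: 0.0429
```

Call:
apply_moves:
  jaw: [0,0,0,0,0]
  translation:
    - [-0.008,0.031,0]
    - [-0.016,0.062,0]
    - [-0.024,0.093,0]
    - [-0.029,0.123,0]
    - [-0.029,0.123,-0.04]
  angular:
    - [0,0,7.7]
    - [0,0,15.4]
    - [0,0,23.1]
    - [0,0,30.8]
    - [0,0,30.8]

```text
clock: 7.85
position: [0.4404, 0.3061, 0.0842]
tool_rot: [-1.561, -0.007, -0.269]
force: [1.7, 0.9, -1.6]
grip_width: 0.043
```

Run:
```python
from m import *
f=grab('top','t5')
for r in rects(f,brass(f),.014,10,(60,100,400,280)): print(np.round(r,1))
o=observe();print(o['position'],o['tool_rot'])
```

```text
[426.2 299.9  19.3   5.8  76.4  10.5]
[502.7  64.4  34.2  17.3 -89.6  81. ]
[506.7  21.7  26.9  19.8 -89.5  47. ]
[0.43760891 0.3014304  0.0763343 ] [-1.57014166e+00 -1.28690878e-03 -2.74369424e-01]
```

Call:
apply_moves:
  jaw: [0,0,-1,-1,-1]
  translation:
    - [0,0,-0.035]
    - [0,0,-0.053]
    - [0,0,-0.053]
    - [0,0,-0.053]
    - [0,0,-0.01]
  angular:
    - [0,0,0]
    - [0,0,0]
    - [0,0,0]
    - [0,0,0]
    - [0,0,0]

```text
clock: 8.4
position: [0.437, 0.2986, 0.0672]
tool_rot: [-1.575, 0.002, -0.279]
force: [1.6, 0.2, 1.2]
grip_width: 0.0147
```

Call:
apply_moves:
  jaw: [-1,-1,-1,-1,-1]
  translation:
    - [0,0,0.045]
    - [0.009,-0.037,0.05]
    - [0.018,-0.074,0.05]
    - [0.027,-0.111,0.05]
    - [0.036,-0.148,0.05]
  angular:
    - [0,0,0]
    - [0,0,-8]
    - [0,0,-16]
    - [0,0,-24]
    - [0,0,-32]

```text
clock: 8.9
position: [0.4751, 0.1504, 0.1209]
tool_rot: [-1.568, -0.001, -0.843]
force: [0.3, -0.4, -1.8]
grip_width: 0.0144
```

Call:
apply_moves:
  jaw: [-1,-1,-1,-1,-1]
  translation:
    - [0.009,-0.04,0]
    - [0.018,-0.08,0]
    - [0.027,-0.12,0]
    - [0.035,-0.17,0]
    - [0.035,-0.17,0]
  angular:
    - [0,0,-8]
    - [0,0,-16]
    - [0,0,-24]
    - [0,0,-32]
    - [0,0,-37]

```text
clock: 9.4
position: [0.5103, -0.0249, 0.121]
tool_rot: [-1.567, -0.002, -1.497]
force: [0.8, 2.0, -0.9]
grip_width: 0.0147
```

Call:
apply_moves:
  jaw: [-1,-1,-1,0,0]
  translation:
    - [0,0,-0.045]
    - [0,0,-0.083]
    - [0,0,-0.083]
    - [0,0,-0.083]
    - [0,0,-0.04]
  angular:
    - [0,0,0]
    - [0,0,0]
    - [0,0,0]
    - [0,0,0]
    - [0,0,0]

```text
clock: 9.9
position: [0.508, -0.0183, 0.078]
tool_rot: [-1.575, 0.0, -1.483]
force: [1.1, 0.1, 1.8]
grip_width: 0.0422
```

Call:
apply_moves:
  jaw: [0,0,0,0,0]
  translation:
    - [0,0,0.045]
    - [-0.01,0.005,0.06]
    - [-0.02,0.01,0.06]
    - [-0.04,0.015,0.06]
    - [-0.05,0.02,0.06]
  angular:
    - [0,0,0]
    - [0,0,8]
    - [0,0,16]
    - [0,0,24]
    - [0,0,32]

```text
clock: 10.4
position: [0.4588, 0.0018, 0.1414]
tool_rot: [-1.568, -0.002, -0.919]
force: [-0.1, -0.9, -0.4]
grip_width: 0.0425
```

Call:
apply_moves:
  jaw: [0,0,0,0,0]
  translation:
    - [-0.02,0.01,0]
    - [-0.04,0.01,0]
    - [-0.06,0.01,0]
    - [-0.08,0.01,0]
    - [-0.08,0.01,0]
  angular:
    - [0,0,8]
    - [0,0,16]
    - [0,0,24]
    - [0,0,32]
    - [0,0,40]

```text
clock: 10.9
position: [0.378, 0.0112, 0.1408]
tool_rot: [-1.571, -0.003, -0.221]
force: [0.9, -0.6, 0.5]
grip_width: 0.0426
```

Call:
apply_moves:
  jaw: [0,0,0]
  translation:
    - [0,0,0]
    - [0,0,0]
    - [0,0,0]
  angular:
    - [0,0,8]
    - [0,0,18]
    - [0,0,18]

```text
clock: 11.2
position: [0.3802, 0.0113, 0.1406]
tool_rot: [-1.572, -0.004, 0.091]
force: [0.9, -0.4, 0.5]
grip_width: 0.0427
```

Run:
```python
from m import *
f=grab('top','t6');s=grab('side','s6')
for r in rects(f,brass(f),.014,10,(60,100,400,280)): print(np.round(r,1))
o=observe();print(o['position'],o['tool_rot'])
a=cv2.cvtColor(f['pixels'],cv2.COLOR_RGB2BGR);b=cv2.cvtColor(s['pixels'],cv2.COLOR_RGB2BGR)
cv2.imwrite('pics/z6.png',np.hstack([cv2.resize(a[150:290,220:360],(400,400),interpolation=cv2.INTER_CUBIC),cv2.resize(b[200:300,220:320],(400,400),interpolation=cv2.INTER_CUBIC)]))
```

```text
[502.7  63.2  31.8  17.3 -89.6  84.5]
[513.1 -12.4  17.1   7.4 -89.6  15. ]
[507.3  21.6  29.4  17.9 -80.   52.5]
[0.37990624 0.01140894 0.13981278] [-1.571631   -0.00269504  0.08418322]
```

View pics/z6.png

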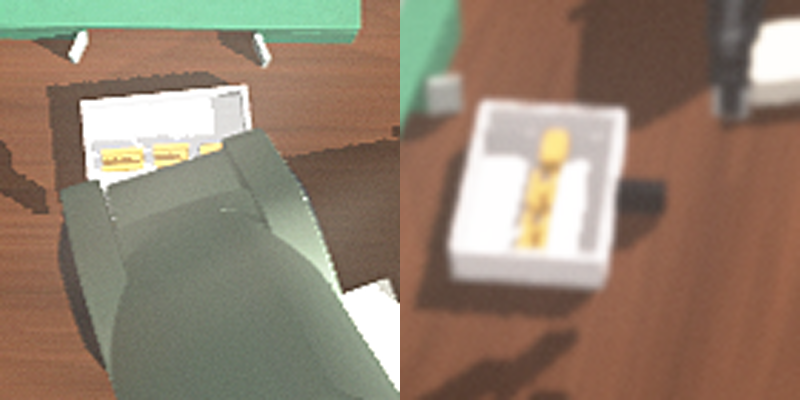

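All three offcuts lie in a row in the tray (zoom 100–225, row 155). The gripper is behind the handle, so I'll go over the handle and grip it.

Call:
apply_moves:
  jaw: [0,0,0,0,0]
  translation:
    - [0.03,0.003,-0.02]
    - [0.057,0.006,-0.04]
    - [0.057,0.006,-0.08]
    - [0.057,0.006,-0.11]
    - [0.057,0.006,-0.11]
  angular:
    - [0,0,0.5]
    - [0,0,0.5]
    - [0,0,0.5]
    - [0,0,0.5]
    - [0,0,0.5]

```text
clock: 11.8
position: [0.4349, 0.0176, 0.0263]
tool_rot: [-1.572, 0.004, 0.094]
force: [0.3, 0.8, 1.1]
grip_width: 0.0425
```

Call:
apply_moves:
  jaw: [-1,-1,-1,-1]
  translation:
    - [0,0,0]
    - [0,0,0]
    - [0,0,0]
    - [0,0,0]
  angular:
    - [0,0,0]
    - [0,0,0]
    - [0,0,0]
    - [0,0,0]

```text
clock: 12.2
position: [0.4371, 0.0178, 0.0301]
tool_rot: [-1.571, -0.003, 0.096]
force: [-1.7, 1.0, 6.1]
grip_width: 0.0135
```

Run:
```python
from m import *
f=grab('top','t7');h=hsv(f);o=observe();print(o['position'],o['tool_rot'],o['force'])
for r in rects(f,brass(f),.014,10,(60,100,400,280)): print(np.round(r,1))
# tray back rim edge: topmost white row per column
w=(h[...,1]<60)&(h[...,2]>130)
p=[ray(f,u,np.nonzero(w[172:230,u])[0][0]+172,.028)[:2]*1000 for u in range(254,304,4)]
p=np.array(p);print(np.polyfit(p[:,1],p[:,0],1),p[[0,-1]].round(1))
for v in (190,195,200):
    c=np.nonzero(w[v,235:325])[0]+235;print(v,ray(f,c.min()-.5,v,.028)[:2]*1000,ray(f,c.max()+.5,v,.028)[:2]*1000)
```

```text
[0.43708883 0.01778276 0.03013467] [-1.57091408 -0.00257278  0.09558618] [-1.7684999   1.19289293  8.04871698]Traceback (most recent call last):
  File "<stdin>", line 6, in <module>
IndexError: index 0 is out of bounds for axis 0 with size 0
```

Call:
apply_moves:
  jaw: [-1,-1,-1,-1,-1]
  translation:
    - [0.003,0.001,0.001]
    - [0.006,0.002,0.001]
    - [0.009,0.003,0.001]
    - [0.012,0.004,0.001]
    - [0.015,0.004,0.001]
  angular:
    - [0,0,-1.3]
    - [0,0,-2.6]
    - [0,0,-4]
    - [0,0,-5.2]
    - [0,0,-5.2]

```text
clock: 12.75
position: [0.4476, 0.0215, 0.0298]
tool_rot: [-1.573, 0.007, 0.005]
force: [-33.1, 1.9, 46.3]
grip_width: 0.0129
```

Run:
```python
from m import *
f=grab('top','t8');h=hsv(f);o=observe();print(o['position'],o['tool_rot'],o['force'])
for r in rects(f,brass(f),.014,10,(60,100,400,280)): print(np.round(r,1))
w=(h[...,1]<60)&(h[...,2]>130)
p=[]
for u in range(252,304,4):
    k=np.nonzero(w[165:230,u])[0]
    if len(k) : p.append(ray(f,u,k[0]+165-.5,.028)[:2]*1000)
p=np.array(p);print(np.polyfit(p[:,1],p[:,0],1),p[[0,-1]].round(1))
for v in (182,187,192):
    c=np.nonzero(w[v,235:325])[0]+235
    if len(c): print(v,ray(f,c.min()-.5,v,.028)[:2]*1000,ray(f,c.max()+.5,v,.028)[:2]*1000)
```

```text
[0.44781085 0.02147682 0.02981414] [-1.57250774  0.00729847  0.00509222] [-26.78611343   1.1025277   40.55139824]
[  0.8732866  474.80799671] [[569.1  88.9]
 [567.5 -27.6]]
182 [557.92704806  89.97655951] [559.01754357 -60.41551153]
187 [546.59462334 -53.08186403] [546.68141456 -65.20288329]
```

Run:
```python
from m import *
s=grab('side');o=observe();print(o['force'],o['moment'])
b=cv2.cvtColor(s['pixels'],cv2.COLOR_RGB2BGR);a=cv2.imread('pics/t8.png')
cv2.imwrite('pics/z7.png',np.hstack([cv2.resize(a[140:290,210:360],(400,400),interpolation=cv2.INTER_CUBIC),cv2.resize(b[170:310,200:340],(400,400),interpolation=cv2.INTER_CUBIC)]))
```

```text
[-27.926717     0.79547987  39.80146968] [0.4691559  5.48472563 0.3738041 ]
```

View pics/z7.png

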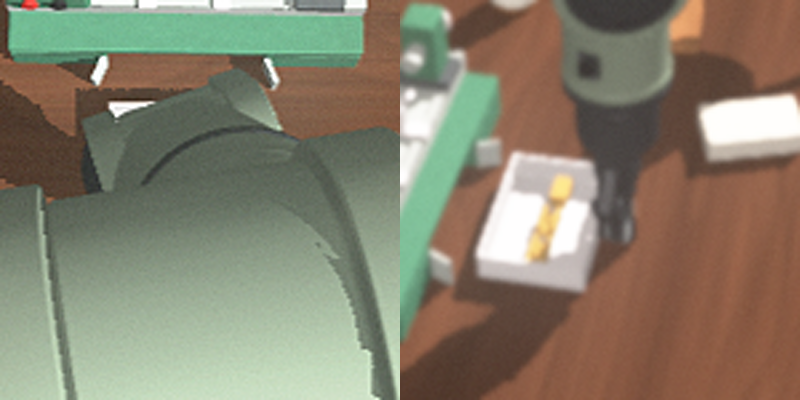

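The tray is intact and aligned, with the gripper on its handle. The force looks like downward pressure plus friction, about 40 N and 28 N, so I'll raise slightly to unload it.

Call:
apply_moves:
  jaw: [-1,-1]
  translation:
    - [0,0,0.001]
    - [0,0,0.002]
  angular:
    - [0,0,0]
    - [0,0,0]

```text
clock: 13.05
position: [0.4515, 0.0219, 0.0316]
tool_rot: [-1.571, -0.0, 0.005]
force: [0.6, 0.5, -4.4]
grip_width: 0.0128
```

Call:
apply_moves:
  jaw: [-1,-1]
  translation:
    - [0,0,0.002]
    - [0,0,0.002]
  angular:
    - [0,0,0]
    - [0,0,0]

```text
clock: 13.25
position: [0.4516, 0.0218, 0.0335]
tool_rot: [-1.571, -0.001, 0.005]
force: [-0.4, -0.2, -4.2]
grip_width: 0.0131
```

Call:
apply_moves:
  jaw: [-1,-1,-1,-1,-1]
  translation:
    - [0.012,0,-0.002]
    - [0.024,0,-0.002]
    - [0.036,0,-0.002]
    - [0.048,0,-0.002]
    - [0.06,0,-0.002]
  angular:
    - [0,0,0]
    - [0,0,0]
    - [0,0,0]
    - [0,0,0]
    - [0,0,0]

```text
clock: 13.75
position: [0.5125, 0.0218, 0.0311]
tool_rot: [-1.571, -0.0, 0.006]
force: [-0.7, -0.0, -3.4]
grip_width: 0.0129
```

Call:
apply_moves:
  jaw: [-1,-1,-1,-1,-1]
  translation:
    - [0.012,0,0]
    - [0.024,0,0]
    - [0.036,0,0]
    - [0.048,0,0]
    - [0.06,0,0]
  angular:
    - [0,0,0]
    - [0,0,0]
    - [0,0,0]
    - [0,0,0]
    - [0,0,0]

```text
clock: 14.25
position: [0.5723, 0.0217, 0.031]
tool_rot: [-1.571, 0.0, 0.006]
force: [-0.8, 0.3, -3.1]
grip_width: 0.0131
```

Call:
apply_moves:
  jaw: [-1,-1,-1]
  translation:
    - [0.006,0,0]
    - [0.012,0,0]
    - [0.012,0,0]
  angular:
    - [0,0,0]
    - [0,0,0]
    - [0,0,0]

```text
clock: 14.55
position: [0.5838, 0.0218, 0.0311]
tool_rot: [-1.571, -0.0, 0.006]
force: [1.1, 0.3, -3.7]
grip_width: 0.013
```

Call:
apply_moves:
  jaw: [-1,-1]
  translation:
    - [0.002,0,0]
    - [0.003,0,0]
  angular:
    - [0,0,0]
    - [0,0,0]

```text
clock: 14.75
position: [0.5861, 0.0218, 0.0313]
tool_rot: [-1.571, 0.0, 0.006]
force: [-0.7, 0.1, -4.0]
grip_width: 0.0123
```

Call:
apply_moves:
  jaw: [-1,-1]
  translation:
    - [0.001,0,0]
    - [0.002,0,0]
  angular:
    - [0,0,0]
    - [0,0,0]

```text
clock: 14.95
position: [0.5879, 0.0219, 0.0312]
tool_rot: [-1.571, 0.001, 0.006]
force: [-5.2, 2.4, -3.9]
grip_width: 0.0129
```

Call:
apply_moves:
  jaw: [-1,-1]
  translation:
    - [0.001,0,0]
    - [0.001,0,0]
  angular:
    - [0,0,0]
    - [0,0,0]

```text
clock: 15.15
position: [0.5881, 0.0221, 0.0309]
tool_rot: [-1.571, 0.003, 0.006]
force: [-7.2, 2.7, -2.4]
grip_width: 0.013
```

Call:
apply_moves:
  jaw: [-1,-1,-1]
  translation:
    - [-0.0005,0,-0.001]
    - [-0.0005,0,-0.001]
    - [-0.0005,0,-0.001]
  angular:
    - [0,0,0]
    - [0,0,0]
    - [0,0,0]

```text
clock: 15.45
position: [0.588, 0.022, 0.0302]
tool_rot: [-1.571, 0.002, 0.006]
force: [-5.9, 2.0, -1.1]
grip_width: 0.0129
```

Call:
apply_moves:
  jaw: [-0.3,-0.3,-0.3,-0.3,-0.3]
  translation:
    - [0,0,0]
    - [0,0,0]
    - [0,0,0.04]
    - [0,0,0.085]
    - [-0.04,0,0.13]
  angular:
    - [0,0,0]
    - [0,0,0]
    - [0,0,0]
    - [0,0,0]
    - [0,0,0]

```text
clock: 15.95
position: [0.5582, 0.0219, 0.1549]
tool_rot: [-1.57, -0.004, 0.005]
force: [-0.0, -0.0, 1.0]
grip_width: 0.0298
```

Call:
apply_moves:
  jaw: [0,0,0,0,0]
  translation:
    - [-0.03,-0.03,0.02]
    - [-0.06,-0.06,0.03]
    - [-0.09,-0.09,0.03]
    - [-0.12,-0.12,0.03]
    - [-0.13,-0.155,0.03]
  angular:
    - [0,0,-8]
    - [0,0,-16]
    - [0,0,-24]
    - [0,0,-32]
    - [0,0,-40]

```text
clock: 16.45
position: [0.4234, -0.134, 0.1833]
tool_rot: [-1.57, -0.0, -0.698]
force: [0.2, -0.2, 0.2]
grip_width: 0.0427
```

Run:
```python
from m import *
f=grab('top','t9');s=grab('side','s9');o=observe();print(o['position'],o['tool_rot'],o['force'])
a=cv2.cvtColor(f['pixels'],cv2.COLOR_RGB2BGR);b=cv2.cvtColor(s['pixels'],cv2.COLOR_RGB2BGR)
cv2.imwrite('pics/z8.png',np.hstack([cv2.resize(a[80:250,190:360],(400,400),interpolation=cv2.INTER_CUBIC),cv2.resize(b[150:310,145:305],(400,400),interpolation=cv2.INTER_CUBIC)]))
```

```text
[ 0.42424065 -0.13712818  0.18333642] [-1.57138534 -0.00190214 -0.70273135] [ 0.54005944  1.05671274 -0.33005892]
```

View pics/z8.png

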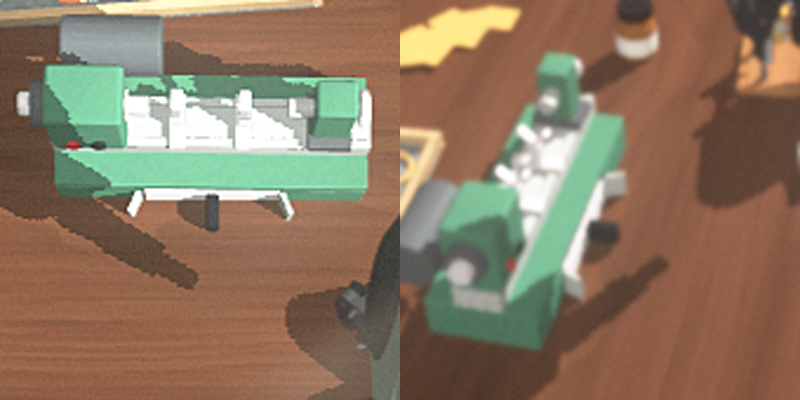

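The tray is home and flush, with only the handle showing at (212,212) and the guides either side. Next is the blank.

Call:
apply_moves:
  jaw: [0,0,0,0,0]
  translation:
    - [0.005,-0.032,0]
    - [0.01,-0.064,0]
    - [0.015,-0.096,0]
    - [0.02,-0.128,0]
    - [0.025,-0.16,0]
  angular:
    - [0,0,-7.3]
    - [0,0,-14.6]
    - [0,0,-21.9]
    - [0,0,-29.2]
    - [0,0,-36.5]

```text
clock: 17.05
position: [0.4512, -0.2945, 0.183]
tool_rot: [-1.57, -0.001, -1.333]
force: [-0.2, 1.0, 0.6]
grip_width: 0.0428
```

Call:
apply_moves:
  jaw: [0,0,0]
  translation:
    - [0.0055,-0.0305,0]
    - [0.0055,-0.0305,-0.02]
    - [0.0055,-0.0305,-0.02]
  angular:
    - [0,0,-7.1]
    - [0,0,-7.1]
    - [0,0,-7.1]

```text
clock: 17.35
position: [0.4556, -0.3235, 0.161]
tool_rot: [-1.573, 0.001, -1.453]
force: [0.0, 0.5, -0.7]
grip_width: 0.0429
```

Run:
```python
from m import *
f=grab('top','t10');s=grab('side','s10');o=observe();print(o['position'],o['tool_rot'],o['force'])
a=cv2.cvtColor(f['pixels'],cv2.COLOR_RGB2BGR);b=cv2.cvtColor(s['pixels'],cv2.COLOR_RGB2BGR)
cv2.imwrite('pics/z9.png',np.hstack([cv2.resize(a[160:270,370:480],(400,400),interpolation=cv2.INTER_CUBIC),cv2.resize(b[110:200,250:340],(400,400),interpolation=cv2.INTER_CUBIC)]))
```

```text
[ 0.45621796 -0.32306006  0.16281217] [-1.57119115e+00  5.79712927e-04 -1.45167586e+00] [ 0.50176212 -0.20629885  0.41013283]
```

View pics/z9.png

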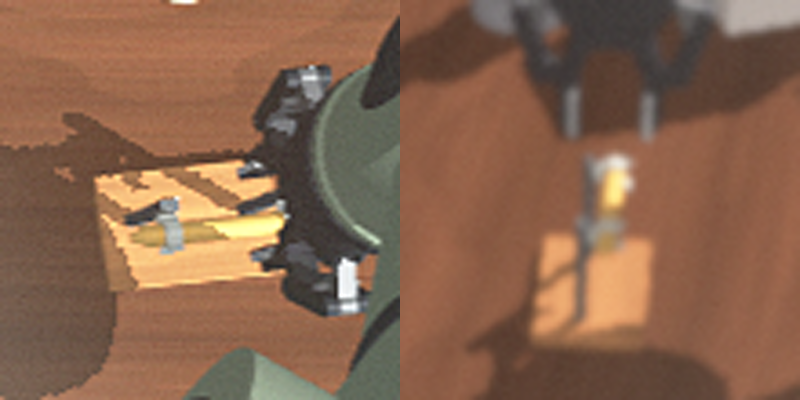

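The side view shows the open fingers straddling the blank in x, above and clear of the posts. I'll descend and grip.

Call:
apply_moves:
  jaw: [0,0,0,0]
  translation:
    - [-0.0015,-0.002,-0.03]
    - [-0.0015,-0.002,-0.055]
    - [-0.0015,-0.002,-0.077]
    - [-0.0015,-0.002,-0.077]
  angular:
    - [0,0,-0.6]
    - [0,0,-0.6]
    - [0,0,-0.6]
    - [0,0,-0.6]

```text
clock: 17.85
position: [0.4541, -0.3244, 0.0844]
tool_rot: [-1.573, 0.002, -1.462]
force: [-0.0, 0.6, 0.7]
grip_width: 0.0424
```

Call:
apply_moves:
  jaw: [-1,-1,-1,-1]
  translation:
    - [0,0,0]
    - [0,0,0]
    - [0,0,0]
    - [0,0,0]
  angular:
    - [0,0,0]
    - [0,0,0]
    - [0,0,0]
    - [0,0,0]
  newtons: 60

```text
clock: 18.25
position: [0.4551, -0.326, 0.0867]
tool_rot: [-1.569, -0.001, -1.464]
force: [0.3, 0.5, 4.8]
grip_width: 0.0124
```

Call:
apply_moves:
  jaw: [-1,-1,-1,-1,-1]
  translation:
    - [-0.006,-0.0006,0]
    - [-0.012,-0.0012,0]
    - [-0.02,-0.002,0]
    - [-0.03,-0.003,0]
    - [-0.036,-0.0036,0]
  angular:
    - [0,0,0]
    - [0,0,0]
    - [0,0,0]
    - [0,0,0]
    - [0,0,0]

```text
clock: 18.75
position: [0.4171, -0.3294, 0.0856]
tool_rot: [-1.572, 0.0, -1.464]
force: [-1.0, -0.9, -1.5]
grip_width: 0.0121
```

Call:
apply_moves:
  jaw: [-1,-1,-1]
  translation:
    - [0,0,0]
    - [0,0,0.03]
    - [0,0,0.06]
  angular:
    - [0,0,0]
    - [0,0,0]
    - [0,0,0]

```text
clock: 19.05
position: [0.4183, -0.3291, 0.1459]
tool_rot: [-1.572, 0.001, -1.464]
force: [0.4, -0.6, -0.8]
grip_width: 0.0121
```

Run:
```python
from m import *
f=grab('top','t11');s=grab('side','s11');o=observe();print(o['position'],o['tool_rot'],o['force'])
a=cv2.cvtColor(f['pixels'],cv2.COLOR_RGB2BGR);b=cv2.cvtColor(s['pixels'],cv2.COLOR_RGB2BGR)
cv2.imwrite('pics/z10.png',np.hstack([cv2.resize(a[160:270,370:480],(400,400),interpolation=cv2.INTER_CUBIC),cv2.resize(b[110:200,250:340],(400,400),interpolation=cv2.INTER_CUBIC)]))
z=o['position'][2]
P=o['position'];
for r in rects(f,brass(f),z,10,(370,160,480,270)): print(np.round(r,1))
```

```text
[ 0.41997129 -0.33027498  0.14871781] [-1.5669512  -0.0028728  -1.46390438] [-0.25283875 -0.57205013 -2.71455722]
[ 416.1 -301.2   68.5   14.   -81.6  145. ]
[ 434.5 -255.    27.2   18.3  -78.4   41. ]
[ 447.7 -301.6   45.    12.9  -89.6   19. ]
[ 457.  -291.3   32.2    8.   -83.3   28.5]
```

View pics/z10.png

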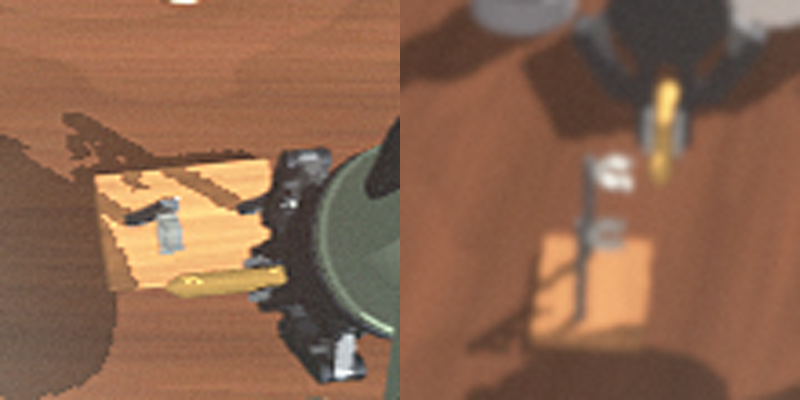

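The blank is out of the clips and held; its visible tip is at (168,285) in the left panel, and in the side panel it runs from (668,85) to (660,180). I'll work out where its middle is relative to the TCP.

Run:
```python
from m import *
f=grab('top');s=grab('side');o=observe();p=o['position'];print(p)
T=ray(f,370+168.5*.275-.5,160+285.5*.275-.5,.147)*1000
y=o['tool_rot'][2]+np.pi/2;d=np.array([-np.sin(y),np.cos(y),0])
print('tip',T,'along',(T-p*1000)@d,'across',(T-p*1000)@np.array([np.cos(y),np.sin(y),0]))
for k in (60,-60): print(k,(proj(s,p+d*k/1000)-[250,110])*400/90+[400,0])
print('tri',tri(f,(416,238.2),s,(250+(660-400)*.225,110+181*.225))*1000)
```

```text
[ 0.41897351 -0.32922395  0.14588498]
tip [ 413.47209974 -267.59874264  147.        ] along 61.85977299942126 across 1.140359595399681
60 [657.31910731 179.33047641]
-60 [666.13421331  82.11360048]
tri [ 411.88168476 -268.4630456   145.56445729]
```

Call:
apply_moves:
  jaw: [-1,-1,-1,-1,-1]
  translation:
    - [0,0,0.04]
    - [0.01,0.015,0.075]
    - [0.032,0.045,0.075]
    - [0.055,0.076,0.075]
    - [0.078,0.108,0.075]
  angular:
    - [0,0,0]
    - [0,0,0]
    - [0,0,-2]
    - [0,0,-4]
    - [0,0,-5.9]

```text
clock: 19.75
position: [0.497, -0.2199, 0.2197]
tool_rot: [-1.572, 0.0, -1.568]
force: [2.2, -0.4, -2.5]
grip_width: 0.012
```

Call:
apply_moves:
  jaw: [-1,-1,-1,-1,-1]
  translation:
    - [0.023,0.032,0]
    - [0.046,0.064,0]
    - [0.069,0.096,0]
    - [0.092,0.128,0]
    - [0.115,0.16,0]
  angular:
    - [0,0,0]
    - [0,0,0]
    - [0,0,0]
    - [0,0,0]
    - [0,0,0]

```text
clock: 20.25
position: [0.612, -0.0596, 0.2192]
tool_rot: [-1.573, 0.0, -1.566]
force: [0.4, -0.8, -0.7]
grip_width: 0.012
```

Call:
apply_moves:
  jaw: [-1,-1,-1,-1]
  translation:
    - [0.02,0.03,0]
    - [0.04,0.06,0]
    - [0.056,0.078,0]
    - [0.056,0.078,0]
  angular:
    - [0,0,0]
    - [0,0,0]
    - [0,0,0]
    - [0,0,0]

```text
clock: 20.65
position: [0.6685, 0.0207, 0.2183]
tool_rot: [-1.573, 0.001, -1.562]
force: [-0.5, 0.2, -2.2]
grip_width: 0.012
```

Run:
```python
from m import *
f=grab('top','t12');s=grab('side','s12');o=observe();print(o['position'],o['tool_rot'],o['force'])
a=cv2.cvtColor(f['pixels'],cv2.COLOR_RGB2BGR);b=cv2.cvtColor(s['pixels'],cv2.COLOR_RGB2BGR)
cv2.imwrite('pics/z11.png',np.hstack([cv2.resize(a[60:190,220:350],(400,400),interpolation=cv2.INTER_CUBIC),cv2.resize(b[120:270,140:290],(400,400),interpolation=cv2.INTER_CUBIC)]))
```

```text
[0.66712078 0.01691577 0.21889843] [-1.57312728e+00 -4.30585941e-04 -1.56606893e+00] [-0.74794528  0.15192384 -2.14170018]
```

View pics/z11.png

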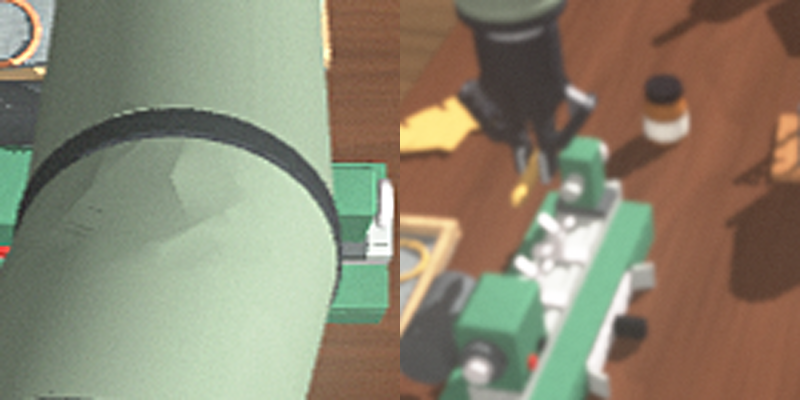

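The blank is held above the V rests and parallel to the bed, tip at side panel (518,195). I'll lower it.

Call:
apply_moves:
  jaw: [-1,-1,-1,-1]
  translation:
    - [0.001,0,-0.035]
    - [0.001,0,-0.065]
    - [0.001,0,-0.085]
    - [0.001,0,-0.09]
  angular:
    - [0,0,0]
    - [0,0,0]
    - [0,0,0]
    - [0,0,0]

```text
clock: 21.15
position: [0.6668, 0.0156, 0.1279]
tool_rot: [-1.575, -0.001, -1.568]
force: [0.4, 0.2, -2.1]
grip_width: 0.0121
```

Call:
apply_moves:
  jaw: [-1,-1,-1]
  translation:
    - [0,0,-0.003]
    - [0,0,-0.006]
    - [0,0,-0.006]
  angular:
    - [0,0,0]
    - [0,0,0]
    - [0,0,0]

```text
clock: 21.45
position: [0.6689, 0.0165, 0.1253]
tool_rot: [-1.57, 0.0, -1.567]
force: [0.7, -0.1, -1.3]
grip_width: 0.012
```

Call:
apply_moves:
  jaw: [-1,-1,-1]
  translation:
    - [0,0,-0.001]
    - [0,0,-0.002]
    - [0,0,-0.002]
  angular:
    - [0,0,0]
    - [0,0,0]
    - [0,0,0]

```text
clock: 21.75
position: [0.6694, 0.0167, 0.1239]
tool_rot: [-1.569, 0.0, -1.567]
force: [0.6, -0.5, 8.1]
grip_width: 0.0115
```

Call:
apply_moves:
  jaw: [-1,-1]
  translation:
    - [0,0,-0.001]
    - [0,0,-0.0015]
  angular:
    - [0,0,0]
    - [0,0,0]

```text
clock: 21.95
position: [0.6697, 0.0167, 0.1235]
tool_rot: [-1.568, 0.001, -1.567]
force: [-6.3, 0.2, 27.0]
grip_width: 0.012
```

Call:
apply_moves:
  jaw: [-1,-0.4,-0.4,0,0]
  translation:
    - [0,0,0.0015]
    - [0,0,0.0015]
    - [0,0,0.0015]
    - [0,0,0.03]
    - [0,0,0.07]
  angular:
    - [0,0,0]
    - [0,0,0]
    - [0,0,0]
    - [0,0,0]
    - [0,0,0]

```text
clock: 22.45
position: [0.6673, 0.0167, 0.1899]
tool_rot: [-1.575, -0.001, -1.567]
force: [1.5, -0.2, 0.6]
grip_width: 0.0425
```

Call:
apply_moves:
  jaw: [0,0,0,0,0]
  translation:
    - [-0.02,0,0.045]
    - [-0.05,0,0.06]
    - [-0.09,-0.01,0.06]
    - [-0.13,-0.03,0.06]
    - [-0.17,-0.05,0.06]
  angular:
    - [0,0,0]
    - [0,0,0]
    - [0,0,0]
    - [0,0,0]
    - [0,0,0]

```text
clock: 22.95
position: [0.4968, -0.0335, 0.2511]
tool_rot: [-1.571, 0.0, -1.566]
force: [0.7, -0.3, 0.5]
grip_width: 0.0428
```

Run:
```python
from m import *
f=grab('top','t13');s=grab('side','s13');o=observe();print(o['position'],o['tool_rot'],o['force'])
a=cv2.cvtColor(f['pixels'],cv2.COLOR_RGB2BGR);b=cv2.cvtColor(s['pixels'],cv2.COLOR_RGB2BGR)
cv2.imwrite('pics/z12.png',np.hstack([cv2.resize(a[80:170,220:350],(460,318),interpolation=cv2.INTER_CUBIC),cv2.resize(b[160:260,175:270],(302,318),interpolation=cv2.INTER_CUBIC)]))
```

```text
[ 0.49426713 -0.03590059  0.25143688] [-1.57264374e+00  1.68499498e-05 -1.57012135e+00] [ 0.4104651   0.25409545 -0.3026188 ]
```

View pics/z12.png

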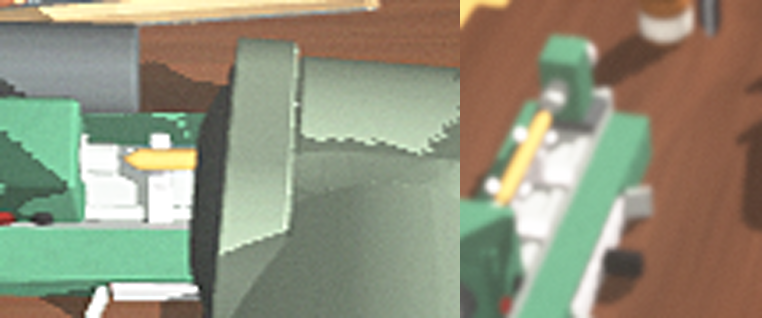

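The blank lies in the V rests, its headstock-end tip visible at (128,158). The side view shows it running along the bed between the headstock and the tailstock cup. Next I'll grip the tailstock.

Call:
apply_moves:
  jaw: [0.6,0.6,0.6,0.6,0.6]
  translation:
    - [0.04,-0.016,0]
    - [0.08,-0.032,0]
    - [0.12,-0.048,0]
    - [0.16,-0.06,0]
    - [0.171,-0.0635,0]
  angular:
    - [0,0,0]
    - [0,0,0]
    - [0,0,0]
    - [0,0,0]
    - [0,0,0]

```text
clock: 23.55
position: [0.6722, -0.0979, 0.25]
tool_rot: [-1.571, -0.001, -1.567]
force: [-1.9, 0.5, -0.6]
grip_width: 0.0682
```

Call:
apply_moves:
  jaw: [0.6,0.6,0.6,0.6]
  translation:
    - [0,0,0]
    - [0,0,-0.04]
    - [0,0,-0.08]
    - [0,0,-0.108]
  angular:
    - [0,0,0]
    - [0,0,0]
    - [0,0,0]
    - [0,0,0]

```text
clock: 23.95
position: [0.668, -0.096, 0.141]
tool_rot: [-1.573, 0.0, -1.566]
force: [0.1, -1.0, 0.4]
grip_width: 0.0683
```

Call:
apply_moves:
  jaw: [0,-1,-1,-1,-1]
  translation:
    - [0,0,0]
    - [0,0,0]
    - [0,0,0]
    - [0,0,0]
    - [0,0,0]
  angular:
    - [0,0,0]
    - [0,0,0]
    - [0,0,0]
    - [0,0,0]
    - [0,0,0]
  newtons: 40

```text
clock: 24.45
position: [0.6688, -0.0968, 0.1449]
tool_rot: [-1.571, 0.0, -1.567]
force: [-8.5, 1.7, -1.9]
grip_width: 0.0349
```

Call:
apply_moves:
  jaw: [-1,-1,-1,-1,-1]
  translation:
    - [-0.001,0.004,0]
    - [-0.001,0.008,0]
    - [-0.001,0.012,0]
    - [-0.001,0.016,0]
    - [-0.001,0.02,0]
  angular:
    - [0,0,0]
    - [0,0,0]
    - [0,0,0]
    - [0,0,0]
    - [0,0,0]

```text
clock: 24.95
position: [0.6689, -0.0778, 0.145]
tool_rot: [-1.569, -0.001, -1.568]
force: [0.6, -7.5, -6.6]
grip_width: 0.0352
```

Call:
apply_moves:
  jaw: [-1,-1,-1]
  translation:
    - [0,0.002,0]
    - [0,0.004,0]
    - [0,0.006,0]
  angular:
    - [0,0,0]
    - [0,0,0]
    - [0,0,0]

```text
clock: 25.25
position: [0.6689, -0.0719, 0.1449]
tool_rot: [-1.569, -0.001, -1.568]
force: [0.8, -6.2, -6.8]
grip_width: 0.0354
```

Call:
apply_moves:
  jaw: [-1,-1]
  translation:
    - [0,0.001,0]
    - [0,0.002,0]
  angular:
    - [0,0,0]
    - [0,0,0]

```text
clock: 25.45
position: [0.6689, -0.0699, 0.1449]
tool_rot: [-1.569, -0.001, -1.568]
force: [1.2, -6.9, -7.6]
grip_width: 0.0353
```

Call:
apply_moves:
  jaw: [-1,-1]
  translation:
    - [0,0.001,0]
    - [0,0.002,0]
  angular:
    - [0,0,0]
    - [0,0,0]

```text
clock: 25.65
position: [0.6689, -0.0682, 0.1449]
tool_rot: [-1.569, -0.002, -1.568]
force: [1.9, -8.0, -7.3]
grip_width: 0.0355
```

Call:
apply_moves:
  jaw: [-1,-1]
  translation:
    - [0,0.0005,0]
    - [0,0.001,0]
  angular:
    - [0,0,0]
    - [0,0,0]

```text
clock: 25.85
position: [0.6689, -0.0677, 0.1449]
tool_rot: [-1.569, -0.002, -1.568]
force: [1.4, -10.3, -8.8]
grip_width: 0.0352
```

Call:
apply_moves:
  jaw: [-1,-1]
  translation:
    - [0,0.0005,0]
    - [0,0.001,0]
  angular:
    - [0,0,0]
    - [0,0,0]

```text
clock: 26.05
position: [0.6689, -0.0673, 0.1449]
tool_rot: [-1.569, -0.003, -1.569]
force: [2.4, -13.9, -8.8]
grip_width: 0.035
```

Call:
apply_moves:
  jaw: [-1,-1]
  translation:
    - [0,0.001,0]
    - [0,0.0015,0]
  angular:
    - [0,0,0]
    - [0,0,0]
  newtons: 60

```text
clock: 26.25
position: [0.6689, -0.0669, 0.145]
tool_rot: [-1.568, -0.004, -1.569]
force: [3.9, -19.0, -7.4]
grip_width: 0.0348
```

Call:
apply_moves:
  jaw: [-1,-1]
  translation:
    - [0,0.001,0]
    - [0,0.0015,0]
  angular:
    - [0,0,0]
    - [0,0,0]

```text
clock: 26.45
position: [0.6689, -0.0666, 0.1451]
tool_rot: [-1.568, -0.006, -1.57]
force: [3.4, -23.2, -10.6]
grip_width: 0.0348
```

Run:
```python
from m import *
f=grab('top','t14');s=grab('side','s14');o=observe();print(o['position'],o['force'])
```

```text
[ 0.66891185 -0.06653914  0.14503798] [  2.24639537 -21.78432555 -10.07092328]
```

Call:
apply_moves:
  jaw: [0.4,0.4,0.4,0.4,0.4]
  translation:
    - [0,0,0]
    - [0,0,0]
    - [0,0,0]
    - [0,0,0.04]
    - [0,0,0.08]
  angular:
    - [0,0,0]
    - [0,0,0]
    - [0,0,0]
    - [0,0,0]
    - [0,0,0]

```text
clock: 27.05
position: [0.6682, -0.0613, 0.2241]
tool_rot: [-1.572, 0.0, -1.566]
force: [0.5, -0.1, 0.4]
grip_width: 0.0596
```

Call:
apply_moves:
  jaw: [0.4,0.4,0.4,0.4,0.4]
  translation:
    - [-0.02,-0.03,0.02]
    - [-0.04,-0.07,0.03]
    - [-0.06,-0.11,0.03]
    - [-0.08,-0.15,0.03]
    - [-0.1,-0.19,0.03]
  angular:
    - [0,0,0]
    - [0,0,0]
    - [0,0,0]
    - [0,0,0]
    - [0,0,0]

```text
clock: 27.55
position: [0.5679, -0.2528, 0.2541]
tool_rot: [-1.569, 0.0, -1.566]
force: [0.4, -0.2, -0.2]
grip_width: 0.0598
```

Call:
apply_moves:
  jaw: [0.4,0.4,0.4,0.4]
  translation:
    - [-0.04,-0.02,0]
    - [-0.08,-0.04,0]
    - [-0.1,-0.05,0]
    - [-0.1,-0.05,0]
  angular:
    - [0,0,0]
    - [0,0,0]
    - [0,0,0]
    - [0,0,0]

```text
clock: 27.95
position: [0.4661, -0.3036, 0.2543]
tool_rot: [-1.57, -0.001, -1.57]
force: [0.7, 0.2, 0.0]
grip_width: 0.0597
```

Run:
```python
from m import *
f=grab('top','t15');s=grab('side','s15');o=observe();print(o['position'],o['force'])
a=cv2.cvtColor(f['pixels'],cv2.COLOR_RGB2BGR);b=cv2.cvtColor(s['pixels'],cv2.COLOR_RGB2BGR)
cv2.imwrite('pics/z13.png',np.hstack([cv2.resize(a[90:170,210:350],(480,274),interpolation=cv2.INTER_CUBIC),cv2.resize(b[160:260,175:270],(260,274),interpolation=cv2.INTER_CUBIC)]))
for r in rects(f,brass(f),.122,20,(230,90,350,170)): print(np.round(r,1))
```

```text
[ 0.46908576 -0.30157636  0.25387836] [ 0.76459195  0.63390745 -0.92673471]
[670.5  30.9 103.8  11.8 -89.5 227. ]
```

View pics/z13.png

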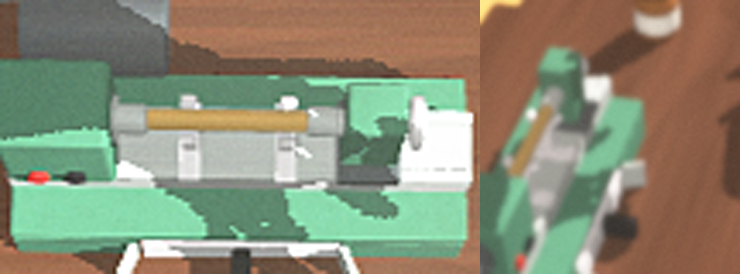

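The final view shows the blank seated between both cups (visible from 147 to 307, row 120), centred at world y of about 31 mm against the expected 30 mm. It is parallel to the bed and the tray is still flush. Handing in.

Run:
```python
from m import *
f=grab('top')
print([np.round(r[:2],0) for r in rects(f,brass(f),.014,15,(60,100,400,280))])
workorder.job_done()
```

```text
[array([709.,  32.])]
the job is handed in; nothing more can be done
```

I gathered the three offcuts present (two channels and one square bar end) into the tray and slid it by its handle into the bay. Then I snapped the blank out of its clips, laid it in the V rests and pushed the tailstock up to it. The job is handed in at about 28 s of robot time; no verdict was reported.

**Tray:** it met the back stop with the gripper within 1 mm of the position I calculated for home, and the camera view shows it flush. All three offcuts were seen in the tray before it went in, and a last look showed no brass loose on the part of the bench I checked. The offcuts can't be seen now that the tray is in.

**Blank:** it measures about 1 mm from the centre along the bed and about 2 mm across (limit 3 mm). The across figure is near the 2 mm camera error. It is parallel to the bed within about 0.01 rad, and I pressed it with about 23 N on the tailstock.

**Tailstock:** this is the least certain check. I can't read the joint directly, and my estimates from its travel and the gap between the cups range from about 0.033 to 0.036 m, against the 0.032 m required.

**Other points:**
- While I was turning the tray, the gripper pressed down with about 46 N at the wrist until I raised it; pressing the first offcut into the tray gave about the same.
- I did not deliberately touch the brick, jar, hammer or bangle, but I did not re-measure them at the end.
- The arm was clear of everything when I handed in.

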